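# Put the tea things away

### The job

Put the tea things away. Press the round latch on top of the wooden box so that its drawer springs open, stand the short tin upright in the drawer, let go of it and push the drawer fully shut. Then hang the white scoop by the hole in its handle on the peg of the wooden stand, let it hang free, and leave the tall tin, the bowl and the jar where they are.

Things in the scene. Friction and masses are not known exactly. Their poses are not given: they have to be found in the camera images.
- tea_box: Fixed wooden box, 170 (x) x 180 (y) x 100 mm high, with one drawer without a handle. Origin: centre of its underside, on the counter; x points from the drawer's front to the back, z up: the drawer comes out along -x. The shell's front plane is at x = -85 mm; the shut drawer's panel stands 12 mm before that.
- latch: Round steel push latch, a disc 36 mm across, 24 mm above the box's top, 15 mm behind its centre. Origin: centre of its top face (124 mm above the counter while the drawer is shut). It goes down 20 mm at most and resists with 4 to 7 N; past about 6 mm it goes on down by itself and the drawer springs out. It rises again when the drawer is shut.
- tea_drawer (a joint): Travel of the drawer out of the box, m: 0 shut, 0.120 fully open. Once released a weak push (about 1 N) pushes it fully open within about 1 s and holds it there. To shut it, push its panel with 1 to 3 N until the joint reads 0; over the last 30 mm the latch draws it in and keeps it shut.
- drawer_spot (a point): Point on the drawer's floor, 18 mm above the counter, where the tin belongs: midway across, and 60 mm behind the front panel (open: 60 mm before the box; close the fingers across the drawer, y). Moves with the drawer; axes as the box's. The tray is 140 mm wide inside, its side walls 20 mm high, its front panel's top 96 mm above the counter. Headroom in the box: 70 mm.
- drawer_front (a point): Middle of the top edge of the outer face of the drawer's front panel, 96 mm above the counter; moves with the drawer; the panel (180 mm wide, 92 mm high) lies below it, square to the box's x. Place to push the drawer shut.
- short_tin: Closed aluminium tin, the SHORT one: 60 mm across, 60 mm high, about 110 g, standing on the counter. Origin: centre of its underside, z up.
- tall_tin: Closed aluminium tin, the TALL one: 60 mm across, 105 mm high. Not to be moved. Origin: centre of its underside. The two tins may have swapped places.
- scoop: White plastic scoop, about 90 g, 190 mm tall, upright on its cup (60 mm across, 45 mm high). Above it, centred, a flat upright paddle handle, 38 mm wide (y), 8 mm thick (x), from 80 to 190 mm high, with a hole along x. Origin: centre of the cup's underside, z up. Held from above by the paddle's long edges (fingers closing along y), the peg can pass between the fingers.
- scoop_hole (a point): Centre of the 24 mm hole in the scoop's handle, 172 mm above the scoop's underside, 18 mm below the handle's top; the hole's axis is the scoop's x (either side may face the stand).
- peg_stand: Fixed wooden stand: foot 100 mm across, 14 mm high; post 22 mm square, 222 mm high; one round peg 10 mm thick along the stand's -x, rising 8 degrees: its axis is 205 mm above the counter at the post's axis, 219 mm at x = -100 mm; tip at x = -105 mm. Origin: centre of the foot's underside; x points from the peg's tip to the post, z up.
- peg_mid (a point): Point on the peg's axis, 65 mm before the post's axis (x = -65 mm of the stand), 214 mm above the counter: a good place for the scoop to hang. Axes as the stand's. When it hangs, the hole's centre is about 7 mm below the peg's axis.
- peg_tip (a point): Free tip of the peg, 220 mm above the counter.
- steel_bowl: Stainless steel bowl, 120 mm across, 55 mm high. Not to be moved. Origin: centre of its underside.
- jar: Glass jar with a flip-top lid, 76 mm across, 104 mm high. Not to be moved. Origin: centre of its underside.
There are look-alikes about, which are no part of the job. Leave any green look-alike of the short_tin alone. Several things look just like the scoop: the one meant starts farthest from the robot's base.

How it is judged:
By the outcome, as a careful person would: the job done as asked, in the order asked, and still so for the second after the job is handed in, with the robot touching nothing.
It also fails if it takes over 72 s, if anything falls off the work surface, if the arm or the gripper's body presses on something with over 40 N, if the wrist force passes 120 N, or if a joint passes its speed limit or range.

### The arm

A 6-joint arm with a two-finger parallel gripper is mounted at the origin on the work surface. World frame = base frame: x ahead of the robot, y to its left, z up, the work surface at z = 0. Lengths are in m, angles in rad, forces in N, time in s.
With the tool pointing down it reaches from about 0.375 to 0.9 m from the base axis. Payload 3.1 kg.
Tool frame: the origin (TCP) lies midway between the tips of the shut fingers; the grasp point (between the pads) lies 19 mm behind it (manip.hold_point_z is the distance from the TCP to the grasp point, in m); x points along the fingers, y is the direction in which the jaws open and shut, and the axes are right-handed (so a half turn about x gives the same grasp; the last joint's range is limited). The gripper opens to 85 mm and grips with 20 to 120 N. Pads are 22 mm wide; open, the fingers measure 114 mm over their backs; the gripper's body (76 mm by 85 mm) begins 54 mm behind the grasp point. The pads swing forward as they close: fully open they stand 13 mm farther back than shut.
Start: joints at [1.087, 0.527, 1.433, -0, 1.181, -0.178], TCP at [0.188, 0.596, 0.231] pointing down, gripper open.
Joint ranges: [-3.08, 3.08], [-0.75, 2.2], [0.22, 2.44], [-1.43, 4.57], [0, 2.65], [-2.85, 2.85]. Speed limits (rad/s): [2.79, 2.79, 3.14, 3.14, 3.14, 3.14].

### API

Orientations are given as a unit quaternion [x, y, z, w].
In Python, from station import manip, snapshot gives the robot as it stands.
- The arm moves only by the tool play_rows, never from a script. Its argument "series" is a list of rows, each a list of 4 numbers: the shift along the tool's x, y, z in m, then the turn about the tool's x in degrees. In form: [[tx, ty, tz, spin], ...]. A call has 1 to 20 rows; each row is the pose to reach, as a shift and turn from the pose measured when the call began, along the tool's axes at that moment; what a row does not reach only later rows make up. A row lasts 1/10 s, in which the tool goes at most 50 mm and 8.59 degrees, less where a joint would pass 70% of its speed; a pose out of reach is approached as far as the arm can. A call with a gripper value outside its range is refused whole. "claw" is the opening in per cent of the stroke, from 0 (shut) to 100 (fully open), set as the call begins (left out, the last holds). The fingers move at their own pace and stop on an object; "force" is the grip in N (left out, the last holds). Time passes only in rows, so rows that repeat a pose let the fingers close. It gives the time, the measured TCP pose, the force and the opening at its end, in the units of the state.
- manip.sense(): the state, without advancing time (a new reading comes with each control period).
- snapshot(name): name is "scene" or "top" or "wrist"; returns a dict with "image" (480x640x3 uint8, blue, green, red), "depth" (480x640 float32, m along the optical axis (not along the pixel's ray), 0 where there is no reading), "fov_y" (degrees; the focal length in pixels is half the picture's height over the tangent of half this angle, whatever the lens; pixels are square), "cx", "cy" (the principal point, pixels), "R" (3x3) and "t" (3): a world point X has camera coordinates R X + t. Camera axes: x right, y down, z forward; pixel columns grow to the right and rows downward; lengths in m; the calibration is good to about 2 mm. A picture is of the moment at which its call begins.
- manip.sign_off(): hands the job in, once; it reports no verdict.
The state is a dict: "t": time; "q": joint angles; "qd": joint speeds; "tau": joint torques, N m; "tcp_pos": TCP position; "tool_rot": TCP orientation; "force": force on the tool from outside, world axes, zero at the start; "ft_torque": the same for the moment, N m; "finger_gap": opening from 0.0 (shut) to 1.0 (fully open).
Only numpy, scipy, OpenCV 4.12 (cv2) and the standard library are available. Lean on these libraries where they do the work, as an engineer would, in place of code of your own. Each camera call takes 0.05 s, during which the arm holds its last target.

## Working session

There is one attempt and no reset: what is moved stays moved. The work goes in short steps, Python scripts to look and compute and a tool call to move; the robot and the scene stay as the last step left them, time stands still between calls to the robot, and variables do not carry over. Pictures are saved under pics/ and viewed, and the job is handed in when it is done.

Besides the shell and the picture viewer there is one more tool, called after "Call:" as name(argument=value, ...), one argument or row to a line, values as JSON. play_rows: Moves the arm, as the interface text tells. Its arguments: {"type":"object","properties":{"series":{"type":"array","items":{"type":"array","items":{"type":"number"}}},"claw":{"type":"number"},"force":{"type":"number"}},"required":["series"]}

```bash
ls; mkdir -p pics; python3 - <<'E'
from station import manip, snapshot
import cv2,numpy as np,pickle
print(manip.sense(), manip.hold_point_z)
for n in ["scene","top","wrist"]:
    s=snapshot(n); cv2.imwrite(f"pics/{n}0.png",s["image"]); pickle.dump(s,open(f"{n}0.pkl","wb"))
    print(n,s["fov_y"],s["cx"],s["cy"],np.round(s["R"],4).tolist(),np.round(s["t"],4))
E
```

```text
pics
{'t': 0.0, 'q': array([ 1.08650591e+00,  5.28476048e-01,  1.43387041e+00, -2.85351668e-06,
        1.18137312e+00, -1.78496460e-01]), 'qd': array([ 0.00260548, -0.00169096, -0.00132648,  0.00094817, -0.00029958,
       -0.00109208]), 'tau': array([-1.12495334e-03, -4.42355025e+01, -1.78023255e+01, -5.05363987e-04,
        8.44023773e-03, -8.90442834e-06]), 'tcp_pos': array([0.18779986, 0.59539251, 0.23033767]), 'tool_rot': array([ 0.10698193,  0.69910113, -0.10840467,  0.69861356]), 'force': array([ 0.84694929, -0.10773137, -0.09511016]), 'ft_torque': array([-0.01780486,  0.00893854,  0.00910813]), 'finger_gap': 1.0001234214977743} 0.0187
scene 49.33417639053698 309.91888408375155 244.88210679361632 [[-0.1255, 0.9921, 0.0061], [0.8326, 0.1087, -0.5431], [-0.5394, -0.0631, -0.8397]] [ 0.0402 -0.3369  1.6319]
top 50.28347684496441 327.232229989349 240.35292789552074 [[0.0233, -0.9992, 0.0315], [-0.9901, -0.0275, -0.1379], [0.1386, -0.028, -0.99]] [-0.0236  0.5292  1.0986]
wrist 70.69414357231594 313.9983589640881 242.22066597265788 [[0.3011, 0.9536, -0.002], [0.9192, -0.2897, 0.2668], [0.2539, -0.0822, -0.9637]] [-0.6237 -0.0345  0.3793]
```

View pics/scene0.png

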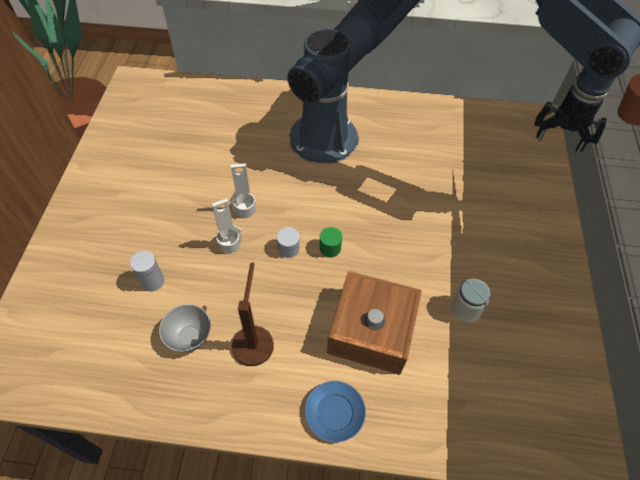

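View pics/top0.png

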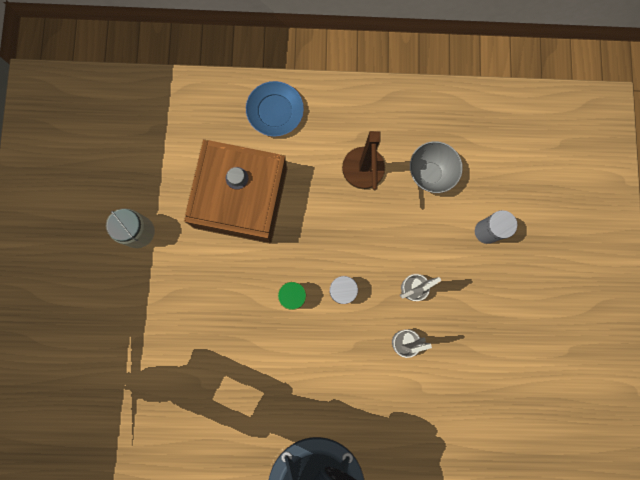

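View pics/wrist0.png

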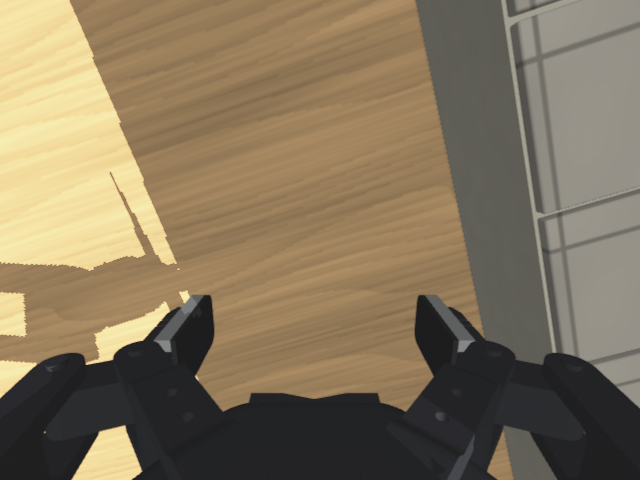

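The scene view shows the white tin at (288,242), the green tin at (331,242) and the tall tin at (147,270). There are scoops at (228,238) and (243,205), the stand at (252,345) and the box at (375,320). In the top view the short tin is at (344,290), the green tin at (292,296), the farther scoop at (416,288) and the nearer one at (407,343). The farther scoop is the one meant. Next I'll measure them.

```bash
cat > h.py <<'E'
import numpy as np,cv2,pickle
def K(s):
    f=s["image"].shape[0]/2/np.tan(np.radians(s["fov_y"])/2); return f,s["cx"],s["cy"]
def cloud(s):
    f,cx,cy=K(s); v,u=np.mgrid[0:480,0:640]; z=s["depth"]
    P=np.stack([(u-cx)/f*z,(v-cy)/f*z,z],-1)
    W=(P-np.array(s["t"]))@np.array(s["R"]); W[z<=0]=np.nan; return W
def ray(s,u,v,h):
    f,cx,cy=K(s); R=np.array(s["R"]);c=-R.T@np.array(s["t"]); d=R.T@np.array([(u-cx)/f,(v-cy)/f,1]); return c+d*(h-c[2])/d[2]
def proj(s,X):
    f,cx,cy=K(s); p=np.array(s["R"])@np.array(X)+np.array(s["t"]); return np.array([f*p[0]/p[2]+cx,f*p[1]/p[2]+cy])
E
python3 - <<'E'
from h import *
for n in ["top","scene"]:
    s=pickle.load(open(n+"0.pkl","rb")); W=cloud(s)
    print(n, "floor med", np.nanmedian(W[200:330,200:330,2]))
    m=((W[...,2]>0.012)&(W[...,2]<0.3)&(W[...,0]>0.2)&(W[...,0]<1.0)&(abs(W[...,1])<0.7)).astype(np.uint8)
    k,l,st,c=cv2.connectedComponentsWithStats(m)
    for i in range(1,k):
        if st[i,4]<60: continue
        P=W[l==i]; t=P[P[:,2]>np.percentile(P[:,2],95)-0.006]
        (cx,cy),(w,h),a=cv2.minAreaRect(t[:,:2].astype(np.float32)) 
        print(np.round(c[i]),st[i,4],"top z %.3f"%np.percentile(P[:,2],97),"toprect c %.3f %.3f size %.3f %.3f a %.1f"%(cx,cy,w,h,a))
s=pickle.load(open("top0.pkl","rb"));im=s["image"]
cv2.imwrite("pics/c1.png",cv2.resize(im[250:380,280:460],None,fx=4,fy=4,interpolation=2))
cv2.imwrite("pics/c2.png",cv2.resize(im[120:260,170:310],None,fx=4,fy=4,interpolation=2))
s=pickle.load(open("scene0.pkl","rb"));im=s["image"]
cv2.imwrite("pics/c3.png",cv2.resize(im[150:380,180:320],None,fx=2.6,fy=2.6,interpolation=2))
E
```

```text
top floor med 0.0020669263830947328
[274. 107.] 1229 top z 0.024 toprect c 0.839 0.120 size 0.134 0.132 a 79.3
[365. 163.] 1574 top z 0.224 toprect c 0.661 -0.091 size 0.021 0.116 a 89.8
[236. 191.] 7896 top z 0.117 toprect c 0.628 0.189 size 0.180 0.183 a 80.3
[437. 165.] 1514 top z 0.058 toprect c 0.701 -0.249 size 0.117 0.118 a 86.0
[130. 228.] 1403 top z 0.105 toprect c 0.542 0.417 size 0.066 0.066 a 7.5
[496. 227.] 978 top z 0.109 toprect c 0.566 -0.380 size 0.058 0.059 a 20.7
[419. 287.] 461 top z 0.193 toprect c 0.430 -0.207 size 0.008 0.039 a 32.9
[343. 290.] 616 top z 0.065 toprect c 0.421 -0.047 size 0.058 0.058 a 1.3
[292. 295.] 614 top z 0.065 toprect c 0.405 0.064 size 0.058 0.058 a 1.8
[412. 344.] 462 top z 0.193 toprect c 0.310 -0.186 size 0.008 0.037 a 16.3
scene floor med 0.0005840980274805489
[585. 142.] 165 top z 0.299 toprect c 0.210 0.647 size 0.037 0.022 a 70.9
[241. 190.] 797 top z 0.190 toprect c 0.311 -0.186 size 0.013 0.038 a 21.5
[225. 225.] 799 top z 0.190 toprect c 0.431 -0.207 size 0.014 0.038 a 31.8
[287. 240.] 540 top z 0.064 toprect c 0.423 -0.046 size 0.059 0.059 a 59.4
[330. 240.] 544 top z 0.064 toprect c 0.409 0.063 size 0.060 0.057 a 5.3
[146. 269.] 883 top z 0.108 toprect c 0.567 -0.379 size 0.059 0.058 a 36.7
[250. 330.] 1580 top z 0.222 toprect c 0.662 -0.092 size 0.116 0.022 a 1.1
[374. 321.] 6740 top z 0.115 toprect c 0.631 0.190 size 0.180 0.181 a 80.4
[470. 299.] 1226 top z 0.104 toprect c 0.544 0.419 size 0.067 0.067 a 17.8
[183. 324.] 1297 top z 0.056 toprect c 0.702 -0.249 size 0.118 0.117 a 13.1
[334. 410.] 1177 top z 0.023 toprect c 0.840 0.121 size 0.133 0.131 a 7.4
```

View pics/c1.png

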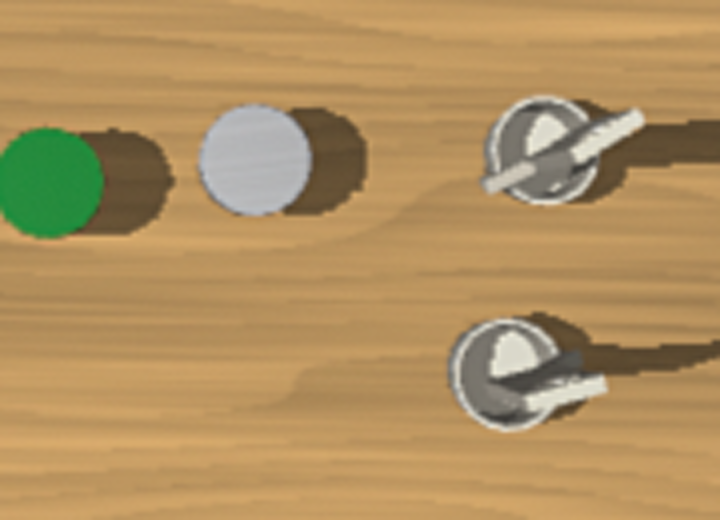

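View pics/c2.png

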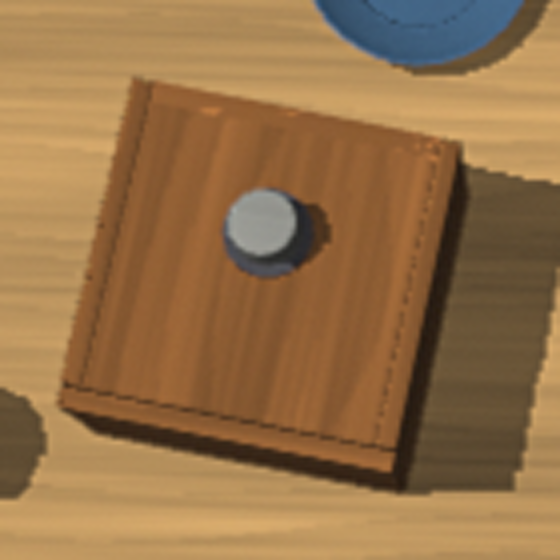

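View pics/c3.png

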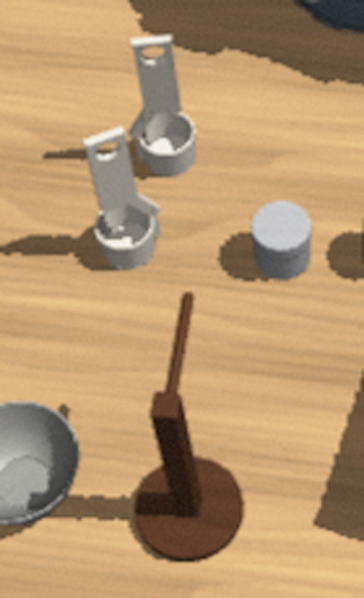

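The crops confirm two choices. The short tin is the bare aluminium one beside the green one, and the scoop at top (416,288) is the farther of the pair. Next I'll refine the yaws and positions.

```bash
cat >> h.py <<'E'
from scipy.spatial.transform import Rotation as Ro
def go(st,pos,yaw=None):
    """tool shift and spin to reach TCP pos with jaw axis (tool y) at yaw deg (mod 180)"""
    R=Ro.from_quat(st["tool_rot"]).as_matrix(); d=R.T@(np.array(pos)-st["tcp_pos"])
    j=np.degrees(np.arctan2(R[1,1],R[0,1])); sp=0
    if yaw is not None: sp=-((yaw-j+90)%180-90)   # tool x points down
    return np.round(d,4),round(sp,1),"jaw now %.1f"%j
E
python3 - <<'E'
from h import *
from station import manip
st=manip.sense();print(np.round(Ro.from_quat(st["tool_rot"]).as_matrix(),3).tolist())
def line_yaw(P):
    Q=P[:,:2]-P[:,:2].mean(0); v=np.linalg.svd(Q,full_matrices=False)[2][0]; return np.degrees(np.arctan2(v[1],v[0]))%180
for n in ["top","scene"]:
    s=pickle.load(open(n+"0.pkl","rb")); W=cloud(s); X,Y,Z=W[...,0],W[...,1],W[...,2]
    near=lambda x,y,r: np.hypot(X-x,Y-y)<r
    m=near(.63,.19,.09)&(Z>.115)&(Z<.135); P=W[m]; print(n,"latch",cv2.minEnclosingCircle(P[:,:2].astype(np.float32)),np.median(P[:,2]))
    m=near(.63,.19,.2)&(Z>.085)&(Z<.112)&(X>.45)&(X<.8); 
    mm=(near(.63,.19,.2)&(Z>.09)&(Z<.14)).astype(np.uint8)
    P=W[mm>0]; print("box rect incl panel",cv2.minAreaRect(P[:,:2].astype(np.float32)))
    m=near(.66,-.091,.09)&(Z>.19)&(Z<.24); P=W[m]; print("peg+post",cv2.minAreaRect(P[:,:2].astype(np.float32)),"zmax",P[:,2].max())
    g=P[(P[:,0]<.685)]; print(" peg yaw",line_yaw(g),"mean",g.mean(0),"tip",g[:,0].min(), "y at ends",g[g[:,0]<.62].mean(0),g[g[:,0]>.665].mean(0))
    f=W[near(.705,-.09,.07)&(Z>.008)&(Z<.02)]; print(" foot",cv2.minEnclosingCircle(f[:,:2].astype(np.float32)))
    m=near(.43,-.207,.04)&(Z>.182); P=W[m]; print("scoop top",cv2.minAreaRect(P[:,:2].astype(np.float32)),line_yaw(P),len(P))
    m=near(.43,-.207,.05)&(Z>.03)&(Z<.05); P=W[m]; print("cup rim",cv2.minEnclosingCircle(P[:,:2].astype(np.float32)))
    m=near(.43,-.207,.05)&(Z>.09); P=W[m]; print("paddle yaw",line_yaw(P),P.mean(0))
    m=near(.422,-.046,.045)&(Z>.055); P=W[m]; print("tin",cv2.minEnclosingCircle(P[:,:2].astype(np.float32)),P[:,2].mean())
E
```

```text
[[-0.001, 0.301, 0.954], [-0.001, 0.954, -0.301], [-1.0, -0.002, -0.0]]
top latch ((0.647769570350647, 0.18603789806365967), 0.01795216090977192) 0.12497582138249232
box rect incl panel ((0.6279688477516174, 0.18987596035003662), (0.1809242218732834, 0.18334150314331055), 80.34912109375)
peg+post ((0.660783588886261, -0.09270654618740082), (0.11549990624189377, 0.02218986302614212), 2.9517555236816406) zmax 0.23055245335913735
 peg yaw 0.8055065173249147 mean [ 0.64206607 -0.09113136  0.21915516] tip 0.6029781546699848 y at ends [ 0.611783   -0.0915949   0.22291244] [ 0.6750377  -0.09090828  0.21496021]
 foot ((0.7074424624443054, -0.09577818959951401), 0.05480874702334404)
scoop top ((0.4303005039691925, -0.20658382773399353), (0.008216731250286102, 0.03859266638755798), 32.44447708129883) 122.65571869434136 96
cup rim ((0.42908644676208496, -0.20167510211467743), 0.03388180956244469)
paddle yaw 124.84391570835803 [ 0.42935432 -0.2027531   0.16415901]
tin ((0.4203909933567047, -0.047017909586429596), 0.029931480064988136) 0.061356431039482816
scene latch ((0.650515615940094, 0.18750
[... 248 characters left out ...]
79520798, 0.02260834537446499), 0.6371734142303467) zmax 0.22660035502149103
 peg yaw 0.9000817646291073 mean [ 0.64543643 -0.09095203  0.21722316] tip 0.6039057340754184 y at ends [ 0.61267883 -0.0911216   0.22169845] [ 0.67477721 -0.09048778  0.21363946]
 foot ((0.7091838717460632, -0.09116410464048386), 0.05061787739396095)
scoop top ((0.4307795763015747, -0.20683653652668), (0.013900701887905598, 0.038142722100019455), 31.77553367614746) 122.30364341262208 71
cup rim ((0.4292272925376892, -0.20138411223888397), 0.03518073260784149)
paddle yaw 122.28931713822067 [ 0.43380132 -0.20558185  0.14469577]
tin ((0.42253684997558594, -0.04742889106273651), 0.03141837194561958) 0.06004131274280203
```

```bash
python3 - <<'E'
from h import *
from station import manip
st=manip.sense()
for p in ([.649,.1868,.23],[.649,.1868,.15]): print(go(st,p,80.3))
E
```

```text
(array([ 0.0008, -0.2509,  0.5628]), np.float64(-7.8), 'jaw now 72.5')
(array([ 0.0808, -0.2508,  0.5628]), np.float64(-7.8), 'jaw now 72.5')
```

Call:
play_rows(
  series=[
    [0, -0.02, 0.04, 0],
    [0, -0.04, 0.09, -2],
    [0, -0.062, 0.14, -4],
    [0, -0.084, 0.19, -6],
    [0, -0.107, 0.24, -7.8],
    [0, -0.129, 0.29, -7.8],
    [0, -0.151, 0.34, -7.8],
    [0, -0.174, 0.39, -7.8],
    [0, -0.196, 0.44, -7.8],
    [0, -0.218, 0.49, -7.8],
    [0.02, -0.238, 0.535, -7.8],
    [0.05, -0.249, 0.56, -7.8],
    [0.075, -0.251, 0.563, -7.8],
    [0.081, -0.251, 0.563, -7.8],
    [0.081, -0.251, 0.563, -7.8],
    [0.081, -0.251, 0.563, -7.8],
    [0.081, -0.251, 0.563, -7.8],
  ],
  claw=0,
  force=40,
)

```text
t: 1.85
tcp_pos: [0.6492, 0.188, 0.1518]
tool_rot: [0.059, 0.704, -0.06, 0.705]
force: [0.3, 0.2, 0.3]
finger_gap: -0.002
```

```bash
python3 - <<'E'
from h import *
from station import manip
st=manip.sense(); print(st["t"],st["force"],st["tcp_pos"],st["finger_gap"])
for p in ([.649,.1868,.112],): print(go(st,p,80.3))
E
```

```text
1.85 [0.29313562 0.23862338 0.26741387] [0.64918878 0.18804433 0.15177392] -0.0022971252538763315
(array([ 0.0398, -0.0012, -0.0001]), np.float64(0.1), 'jaw now 80.4')
```

Tracking is good. Pressing the latch, then lifting.

Call:
play_rows(
  series=[
    [0.012, -0.001, 0, 0],
    [0.022, -0.001, 0, 0],
    [0.028, -0.001, 0, 0],
    [0.032, -0.001, 0, 0],
    [0.035, -0.001, 0, 0],
    [0.038, -0.001, 0, 0],
    [0.041, -0.001, 0, 0],
    [0.043, -0.001, 0, 0],
    [0.043, -0.001, 0, 0],
  ],
)

```text
t: 2.75
tcp_pos: [0.6489, 0.1869, 0.1082]
tool_rot: [0.059, 0.704, -0.06, 0.705]
force: [0.3, -0.1, -0.8]
finger_gap: 0.005
```

```bash
python3 - <<'E'
from h import *
from station import manip,snapshot
s=snapshot("scene"); cv2.imwrite("pics/s1.png",s["image"][120:420,100:560])
st=manip.sense(); print(st["t"],st["force"],st["tcp_pos"])
for p in ([.649,.1868,.2],[.4215,-.047,.2],[.4215,-.047,.021]): print(go(st,p,85))
E
```

```text
2.8 [ 0.05440169 -0.08778679  0.27815972] [0.64905211 0.1869273  0.10846613]
(array([-0.0915, -0.0002,  0.0001]), np.float64(-4.6), 'jaw now 80.4')
(array([-0.0917, -0.2687, -0.1851]), np.float64(-4.6), 'jaw now 80.4')
(array([ 0.0873, -0.2686, -0.1854]), np.float64(-4.6), 'jaw now 80.4')
```

View pics/s1.png

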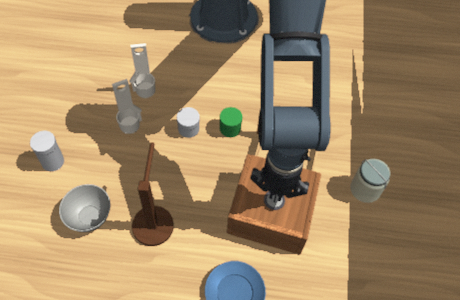

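Call:
play_rows(
  series=[
    [-0.03, 0, 0, 0],
    [-0.07, -0.01, -0.01, 0],
    [-0.09, -0.045, -0.03, 0],
    [-0.092, -0.085, -0.058, 0],
    [-0.092, -0.125, -0.086, -4.6],
    [-0.092, -0.165, -0.114, -4.6],
    [-0.092, -0.205, -0.142, -4.6],
    [-0.092, -0.24, -0.166, -4.6],
    [-0.092, -0.26, -0.18, -4.6],
    [-0.092, -0.269, -0.185, -4.6],
    [-0.092, -0.269, -0.185, -4.6],
    [-0.092, -0.269, -0.185, -4.6],
    [-0.092, -0.269, -0.185, -4.6],
  ],
  claw=100,
)

```text
t: 4.1
tcp_pos: [0.4228, -0.0468, 0.2005]
tool_rot: [0.03, 0.705, -0.031, 0.707]
force: [0.8, 0.9, 0.7]
finger_gap: 0.995
```

```bash
python3 - <<'E'
from h import *
from station import manip,snapshot
s=snapshot("scene"); cv2.imwrite("pics/s2.png",s["image"][120:420,100:560])
W=cloud(s);X,Y,Z=W[...,0],W[...,1],W[...,2]
m=(X>.36)&(X<.75)&(Y>.1)&(Y<.32)&(Z>.085)&(Z<.112); P=W[m]
print(cv2.minAreaRect(P[:,:2].astype(np.float32)))
w=snapshot("wrist"); cv2.imwrite("pics/w2.png",w["image"])
pickle.dump(w,open("w2.pkl","wb")); pickle.dump(s,open("s2.pkl","wb"))
st=manip.sense(); print(st["t"],st["force"],st["tcp_pos"],st["finger_gap"])
for p in ([.4215,-.047,.021],): print(go(st,p,85))
print("expect tin top at wrist px",proj(w,[.4215,-.047,.06]))
E
```

```text
((0.5687811374664307, 0.20012128353118896), (0.1803431361913681, 0.30756598711013794), 80.33419799804688)
4.2 [0.44594437 0.01284616 0.36081191] [ 0.42237002 -0.0466528   0.20029214] 1.0034176756514583
(array([ 0.1793, -0.0003, -0.0012]), np.float64(0.1), 'jaw now 85.1')
expect tin top at wrist px [313.90665456 228.59689326]
```

View pics/s2.png

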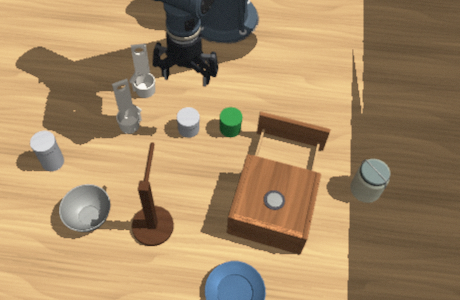

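View pics/w2.png

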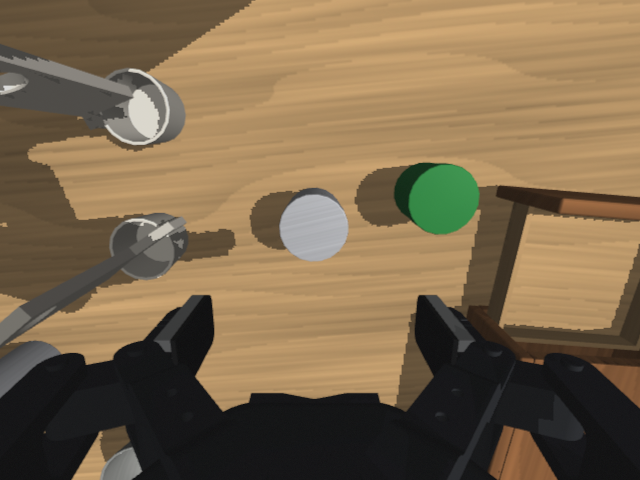

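The drawer is open and the latch is down. In the wrist view the tin is at (314,228), exactly where predicted. Descending and gripping.

Call:
play_rows(
  series=[
    [0.045, 0, -0.001, 0],
    [0.09, 0, -0.001, 0],
    [0.125, 0, -0.001, 0],
    [0.15, 0, -0.001, 0],
    [0.168, 0, -0.001, 0],
    [0.176, 0, -0.001, 0],
    [0.179, 0, -0.001, 0],
    [0.179, 0, -0.001, 0],
  ],
)

```text
t: 5.0
tcp_pos: [0.4221, -0.0466, 0.0213]
tool_rot: [0.03, 0.706, -0.031, 0.707]
force: [-0.5, 0.4, 0.3]
finger_gap: 1.002
```

Call:
play_rows(
  series=[
    [0, 0, 0, 0],
    [0, 0, 0, 0],
    [0, 0, 0, 0],
    [0, 0, 0, 0],
    [0, 0, 0, 0],
    [0, 0, 0, 0],
    [0, 0, 0, 0],
    [0, 0, 0, 0],
  ],
  claw=0,
  force=30,
)

```text
t: 5.8
tcp_pos: [0.4229, -0.0468, 0.0225]
tool_rot: [0.03, 0.705, -0.031, 0.708]
force: [0.1, 1.2, 5.7]
finger_gap: 0.694
```

```bash
python3 - <<'E'
from h import *
from station import manip
st=manip.sense(); print(st["t"],st["force"],st["tcp_pos"],st["finger_gap"])
for p in ([.4215,-.047,.17],[.491,.2134,.17],[.491,.2134,.0425]): print(go(st,p,80.3))
E
```

```text
5.8 [0.09035149 1.22738653 5.72911186] [ 0.42287109 -0.04682796  0.02245522] 0.6935820393989922
(array([-0.1475, -0.0005, -0.0006]), np.float64(4.8), 'jaw now 85.1')
(array([-0.1477,  0.2649,  0.0464]), np.float64(4.8), 'jaw now 85.1')
(array([-0.0202,  0.2651,  0.0457]), np.float64(4.8), 'jaw now 85.1')
```

Call:
play_rows(
  series=[
    [-0.015, 0, 0, 0],
    [-0.05, 0, 0, 0],
    [-0.1, 0.005, 0, 0],
    [-0.135, 0.025, 0.004, 2],
    [-0.147, 0.06, 0.01, 4.8],
    [-0.147, 0.1, 0.017, 4.8],
    [-0.147, 0.14, 0.024, 4.8],
    [-0.147, 0.18, 0.031, 4.8],
    [-0.147, 0.215, 0.038, 4.8],
    [-0.147, 0.245, 0.043, 4.8],
    [-0.147, 0.26, 0.046, 4.8],
    [-0.147, 0.265, 0.046, 4.8],
    [-0.147, 0.265, 0.046, 4.8],
    [-0.147, 0.265, 0.046, 4.8],
  ],
)

```text
t: 7.2
tcp_pos: [0.49, 0.2123, 0.1691]
tool_rot: [0.059, 0.703, -0.061, 0.706]
force: [-0.3, 0.6, -1.2]
finger_gap: 0.695
```

```bash
python3 - <<'E'
from h import *
from station import manip,snapshot
s=snapshot("top"); cv2.imwrite("pics/t3.png",cv2.resize(s["image"][120:340,120:380],None,fx=3,fy=3))
s=snapshot("scene"); cv2.imwrite("pics/s3.png",cv2.resize(s["image"][160:400,260:520],None,fx=2.5,fy=2.5))
st=manip.sense(); print(st["t"],st["force"],st["tcp_pos"],st["finger_gap"])
for p in ([.491,.2134,.0415],): print(go(st,p,80.3))
E
```

```text
7.3 [-0.63658619 -0.81574561 -0.97024148] [0.49027298 0.21224204 0.16920742] 0.6903180500405357
(array([ 0.1277,  0.0015, -0.    ]), np.float64(-0.1), 'jaw now 80.2')
```

View pics/t3.png

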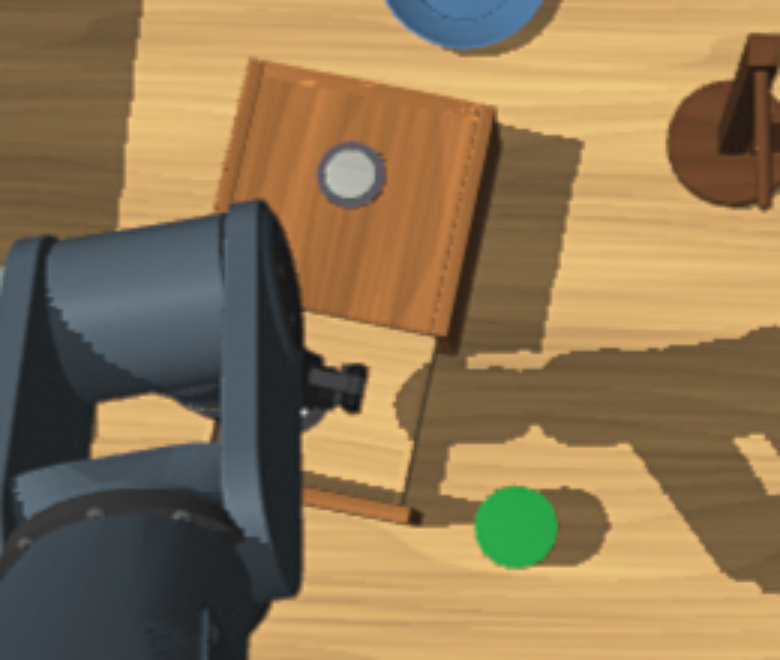

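View pics/s3.png

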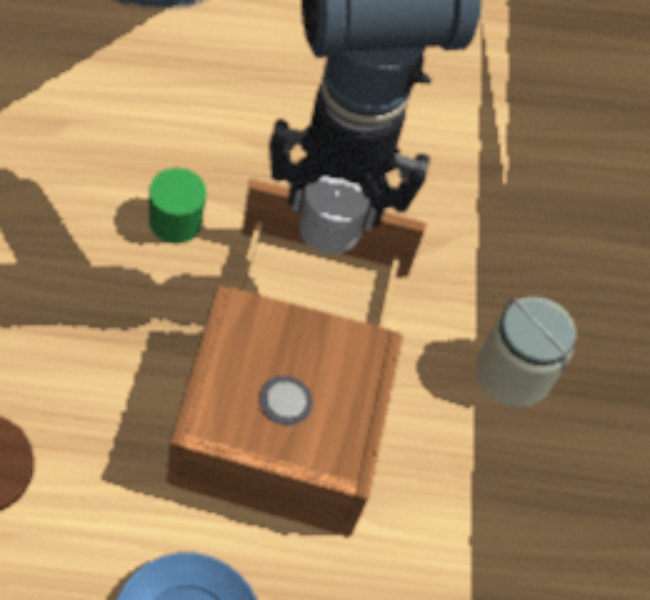

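The tin is held upright above the drawer (scene crop (335,215)). Lowering it in.

Call:
play_rows(
  series=[
    [0.03, 0.001, 0, 0],
    [0.065, 0.001, 0, 0],
    [0.095, 0.001, 0, 0],
    [0.112, 0.001, 0, 0],
    [0.12, 0.001, 0, 0],
    [0.124, 0.001, 0, 0],
    [0.127, 0.001, 0, 0],
    [0.127, 0.001, 0, 0],
    [0.127, 0.001, 0, 0],
  ],
)

```text
t: 8.2
tcp_pos: [0.4916, 0.213, 0.043]
tool_rot: [0.06, 0.702, -0.061, 0.707]
force: [0.0, 0.4, -1.7]
finger_gap: 0.693
```

```bash
python3 - <<'E'
from h import *
from station import manip,snapshot
st=manip.sense(); print(st["t"],st["force"],st["tcp_pos"],st["finger_gap"])
E
```

```text
8.2 [ 0.0066084   0.38815968 -1.74817965] [0.49156359 0.21301347 0.04303115] 0.6931010784802528
```

Call:
play_rows(
  series=[
    [0.001, 0, 0, 0],
    [0.002, 0, 0, 0],
    [0.003, 0, 0, 0],
    [0.003, 0, 0, 0],
  ],
)

```text
t: 8.6
tcp_pos: [0.4919, 0.2131, 0.0405]
tool_rot: [0.06, 0.702, -0.061, 0.707]
force: [-0.2, -0.8, 3.0]
finger_gap: 0.7
```

Call:
play_rows(
  series=[
    [0, 0, 0, 0],
    [0, 0, 0, 0],
    [0, 0, 0, 0],
    [0, 0, 0, 0],
    [0, 0, 0, 0],
    [0, 0, 0, 0],
  ],
  claw=95,
)

```text
t: 9.2
tcp_pos: [0.4919, 0.2131, 0.0404]
tool_rot: [0.06, 0.702, -0.061, 0.707]
force: [-0.4, -0.2, -0.5]
finger_gap: 0.945
```

Call:
play_rows(
  series=[
    [-0.01, 0, 0, 0],
    [-0.03, 0, 0, 0],
    [-0.06, 0, 0, 0],
    [-0.1, 0, 0, 0],
    [-0.13, 0, 0, 0],
    [-0.14, 0, -0.02, 0],
    [-0.14, 0, -0.06, 0],
    [-0.14, 0, -0.1, 0],
    [-0.14, 0, -0.12, 0],
    [-0.14, 0, -0.12, 0],
  ],
)

```text
t: 10.2
tcp_pos: [0.3688, 0.2337, 0.1801]
tool_rot: [0.059, 0.703, -0.06, 0.706]
force: [0.1, -0.8, -0.1]
finger_gap: 0.953
```

```bash
python3 - <<'E'
from h import *
from station import manip,snapshot
s=snapshot("scene"); cv2.imwrite("pics/s4.png",cv2.resize(s["image"][160:400,260:520],None,fx=2.5,fy=2.5))
w=snapshot("wrist"); cv2.imwrite("pics/w4.png",w["image"])
W=cloud(s);X,Y,Z=W[...,0],W[...,1],W[...,2]
m=(X>.36)&(X<.75)&(Y>.1)&(Y<.32)&(Z>.085)&(Z<.112); P=W[m]
print(cv2.minAreaRect(P[:,:2].astype(np.float32)))
m=(np.hypot(X-.491,Y-.213)<.05)&(Z>.06)&(Z<.09); P=W[m];print(cv2.minEnclosingCircle(P[:,:2].astype(np.float32)),np.median(P[:,2]))
st=manip.sense(); print(st["t"],st["force"],st["tcp_pos"],st["finger_gap"])
C=np.array([.634,.189]);x=np.array([.9857,-.1685])
for d in (-.237,-.217,-.097): 
  for z in (.2,.075): p=[*(C+d*x),z]; print(d,z,go(st,p,80.3))
E
```

```text
((0.5692578554153442, 0.20000728964805603), (0.18043163418769836, 0.30615562200546265), 80.26648712158203)
((0.49120229482650757, 0.21296250820159912), 0.031508952379226685) 0.07745946223401046
10.3 [ 0.46498223 -0.35151098 -0.09283254] [0.37381068 0.23412211 0.18042942] 0.9500811435649155
-0.237 0.2 (array([-0.0193, -0.0006,  0.0273]), np.float64(-0.1), 'jaw now 80.2')
-0.237 0.075 (array([ 0.1057, -0.0006,  0.0261]), np.float64(-0.1), 'jaw now 80.2')
-0.217 0.2 (array([-0.0191, -0.0006,  0.0473]), np.float64(-0.1), 'jaw now 80.2')
-0.217 0.075 (array([ 0.1059, -0.0006,  0.0461]), np.float64(-0.1), 'jaw now 80.2')
-0.097 0.2 (array([-0.018 , -0.0005,  0.1672]), np.float64(-0.1), 'jaw now 80.2')
-0.097 0.075 (array([ 0.107 , -0.0005,  0.1661]), np.float64(-0.1), 'jaw now 80.2')
```

View pics/s4.png

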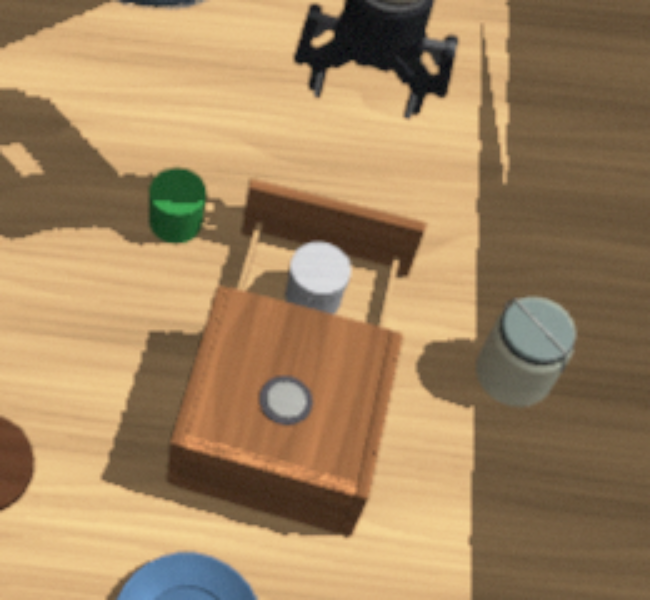

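View pics/w4.png

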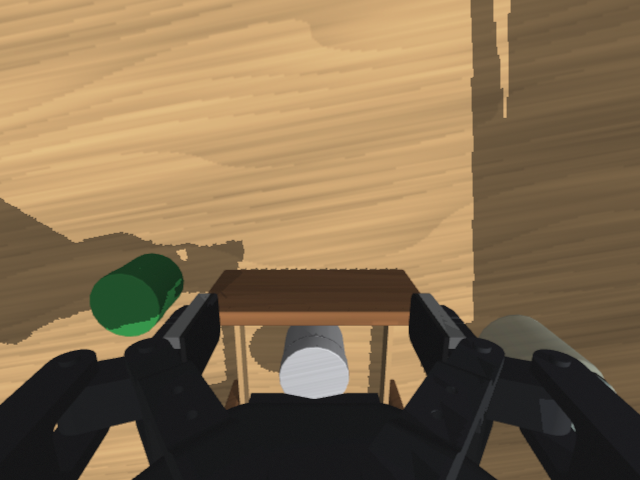

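The tin stands upright in the drawer, released, at (0.491,0.213) with its top at 77 mm. Next: close the fingers, lower in front of the panel and push.

Call:
play_rows(
  series=[
    [0.02, 0, 0, 0],
    [0.05, 0, 0, 0],
    [0.08, 0, 0, 0],
    [0.1, 0, 0, 0],
    [0.108, 0, 0, 0],
    [0.108, 0, 0, 0],
    [0.108, 0, 0.01, 0],
    [0.108, 0, 0.02, 0],
    [0.108, 0, 0.027, 0],
    [0.108, 0, 0.032, 0],
    [0.108, 0, 0.036, 0],
    [0.108, 0, 0.04, 0],
    [0.108, 0, 0.044, 0],
    [0.108, 0, 0.048, 0],
    [0.108, 0, 0.053, 0],
    [0.108, 0, 0.058, 0],
    [0.108, 0, 0.063, 0],
    [0.108, 0, 0.068, 0],
  ],
  claw=0,
)

```text
t: 12.1
tcp_pos: [0.4421, 0.2223, 0.0729]
tool_rot: [0.06, 0.701, -0.06, 0.708]
force: [-1.4, -0.1, -0.5]
finger_gap: 0.0
```

```bash
python3 - <<'E'
from h import *
from station import manip,snapshot
s=snapshot("scene"); cv2.imwrite("pics/s5.png",cv2.resize(s["image"][160:400,260:520],None,fx=2.5,fy=2.5))
st=manip.sense(); print(st["t"],st["force"],st["tcp_pos"],st["finger_gap"])
C=np.array([.634,.189]);x=np.array([.9857,-.1685])
print("d",(st["tcp_pos"][:2]-C)@x)
for d in (-.106,): p=[*(C+d*x),.072]; print(d,go(st,p,80.3))
E
```

```text
12.15 [ 0.22568131 -0.03045728 -0.79622773] [0.4435211  0.22234972 0.07303217] -0.0014988658016001776
d -0.19337448067036597
-0.106 (array([ 0.002 , -0.0007,  0.0874]), np.float64(-0.1), 'jaw now 80.2')
```

View pics/s5.png

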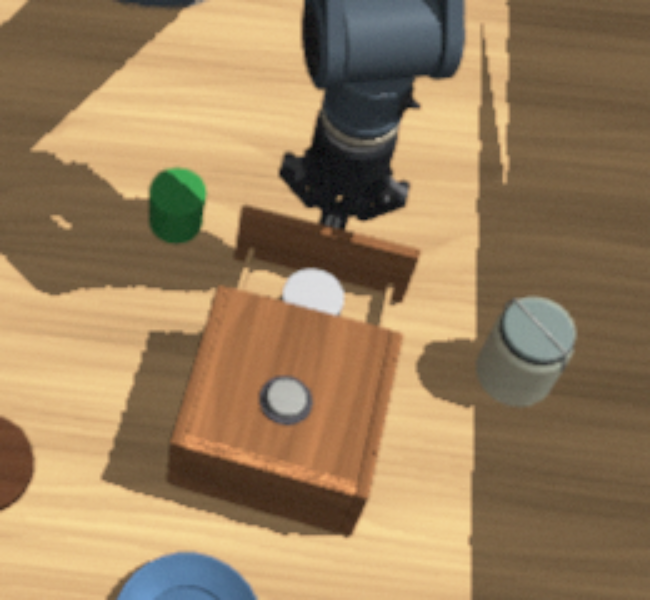

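The drawer is moving in with the tin upright at (313,290). Continuing the push.

Call:
play_rows(
  series=[
    [0, 0, 0.006, 0],
    [0, 0, 0.012, 0],
    [0, 0, 0.018, 0],
    [0, 0, 0.024, 0],
    [0, 0, 0.03, 0],
    [0, 0, 0.036, 0],
    [0, 0, 0.042, 0],
    [0, 0, 0.048, 0],
    [0, 0, 0.054, 0],
    [0, 0, 0.059, 0],
    [0, 0, 0.064, 0],
    [0, 0, 0.069, 0],
    [0, 0, 0.073, 0],
    [0, 0, 0.077, 0],
    [0, 0, 0.081, 0],
    [0, 0, 0.084, 0],
    [0, 0, 0.087, 0],
    [0, 0, 0.087, 0],
  ],
)

```text
t: 13.95
tcp_pos: [0.5283, 0.2077, 0.0738]
tool_rot: [0.06, 0.701, -0.06, 0.708]
force: [-2.1, 0.7, 1.0]
finger_gap: -0.001
```

```bash
python3 - <<'E'
from h import *
from station import manip,snapshot
s=snapshot("scene"); cv2.imwrite("pics/s6.png",cv2.resize(s["image"][160:400,260:520],None,fx=2.5,fy=2.5))
W=cloud(s);X,Y,Z=W[...,0],W[...,1],W[...,2]
m=(np.hypot(X-.649,Y-.187)<.014)&(Z>.1)&(Z<.14); print("latch z",np.median(Z[m]))
st=manip.sense(); print(st["t"],st["force"],st["tcp_pos"],st["finger_gap"])
C=np.array([.634,.189]);x=np.array([.9857,-.1685])
print("d",(st["tcp_pos"][:2]-C)@x)
E
```

```text
latch z 0.12455788277553256
14.0 [-2.13278797  0.36946632  1.73991368] [0.5282772  0.20768776 0.07386692] 0.0009195569431979007
d -0.10735984793135371
```

View pics/s6.png

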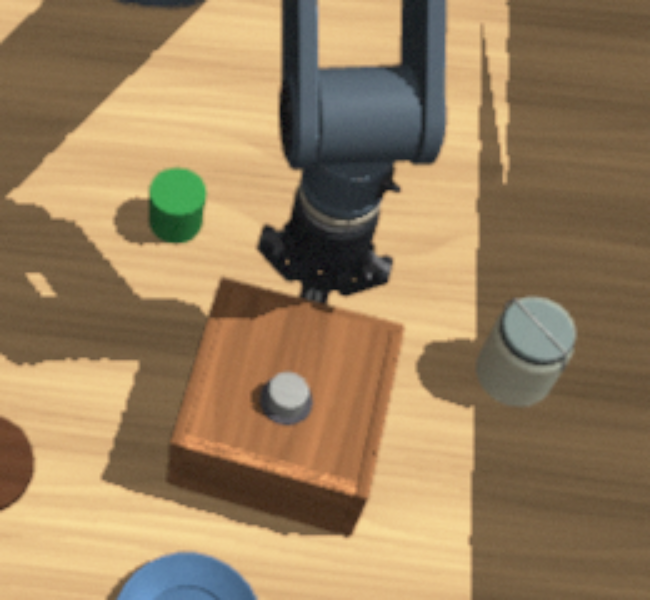

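The latch has risen to 124.6 mm, so the drawer is shut. I'll press 2 mm more to be sure, then back off and lift.

Call:
play_rows(
  series=[
    [0, 0, 0.002, 0],
    [0, 0, 0.003, 0],
    [0, 0, 0.003, 0],
    [0, 0, -0.01, 0],
    [0, 0, -0.035, 0],
    [-0.04, 0, -0.05, 0],
    [-0.08, 0, -0.05, 0],
    [-0.13, 0, -0.05, 0],
    [-0.18, 0, -0.05, 0],
    [-0.22, 0, -0.05, 0],
    [-0.22, 0, -0.05, 0],
  ],
)

```text
t: 15.1
tcp_pos: [0.4811, 0.2173, 0.2999]
tool_rot: [0.061, 0.696, -0.059, 0.713]
force: [0.3, 0.4, -0.3]
finger_gap: -0.001
```

```bash
python3 - <<'E'
from h import *
from station import manip,snapshot
s=snapshot("scene"); W=cloud(s);X,Y,Z=W[...,0],W[...,1],W[...,2]
m=(np.hypot(X-.649,Y-.187)<.014)&(Z>.1)&(Z<.14); print("latch z",np.median(Z[m]))
m=(X>.36)&(X<.75)&(Y>.08)&(Y<.32)&(Z>.085)&(Z<.112); print(cv2.minAreaRect(W[m][:,:2].astype(np.float32)))
m=(np.hypot(X-.43,Y+.207)<.05)&(Z>.182)&(Z<.2); print("scoop",cv2.minAreaRect(W[m][:,:2].astype(np.float32)))
st=manip.sense(); print(st["t"],st["q"],st["tcp_pos"])
for p in ([.4305,-.2067,.29],): print(go(st,p,122.4))
E
```

```text
latch z 0.12405322671541524
((0.6288159489631653, 0.18973159790039062), (0.1805640012025833, 0.18550555408000946), 80.20227813720703)
scoop ((0.4304395914077759, -0.20684392750263214), (0.015851259231567383, 0.03915001079440117), 32.505855560302734)
15.15 [ 0.21433199  0.31020969  1.60843774 -0.00393626  1.20473883 -1.18481911] [0.47909635 0.21677077 0.29669738]
(array([ 0.0057, -0.4256,  0.0237]), np.float64(-42.2), 'jaw now 80.2')
```

The drawer is shut: the box rectangle and latch height match their starting values. Moving above the scoop, with the fingers opening.

Call:
play_rows(
  series=[
    [0, -0.03, 0.001, -4],
    [0, -0.07, 0.003, -9],
    [0, -0.11, 0.006, -14],
    [0, -0.15, 0.008, -19],
    [0, -0.19, 0.01, -24],
    [0, -0.23, 0.013, -29],
    [0, -0.27, 0.015, -34],
    [0, -0.31, 0.017, -39],
    [0, -0.35, 0.019, -42.2],
    [0.004, -0.385, 0.022, -42.2],
    [0.006, -0.41, 0.023, -42.2],
    [0.006, -0.422, 0.024, -42.2],
    [0.006, -0.4255, 0.024, -42.2],
    [0.006, -0.4255, 0.024, -42.2],
    [0.006, -0.4255, 0.024, -42.2],
    [0.006, -0.4255, 0.024, -42.2],
  ],
  claw=100,
)

```text
t: 16.75
tcp_pos: [0.4308, -0.2054, 0.2897]
tool_rot: [-0.2, 0.672, 0.196, 0.685]
force: [0.2, -0.8, -0.6]
finger_gap: 0.999
```

```bash
python3 - <<'E'
from h import *
from station import manip,snapshot
w=snapshot("wrist"); cv2.imwrite("pics/w7.png",w["image"])
st=manip.sense(); print(st["t"],st["q"],st["tcp_pos"],st["finger_gap"])
for p in ([.4305,-.2067,.147],): print(go(st,p,122.4))
print(proj(w,[.4305,-.2067,.19]))
W=cloud(w);X,Y,Z=W[...,0],W[...,1],W[...,2]
m=(np.hypot(X-.43,Y+.207)<.05)&(Z>.182)&(Z<.2); print("scoop",m.sum(),cv2.minAreaRect(W[m][:,:2].astype(np.float32)))
E
```

```text
16.8 [-0.6875173   0.24607188  1.72604788  0.01334256  1.15533128 -2.83152981] [ 0.43090303 -0.20552936  0.28979279] 1.0000181122512422
(array([ 0.1428,  0.0006, -0.0033]), np.float64(0.1), 'jaw now 122.5')
[314.0572629 239.6100835]
scoop 656 ((0.43120765686035156, -0.20760603249073029), (0.008383451029658318, 0.03804811090230942), 32.819068908691406)
```

View pics/w7.png

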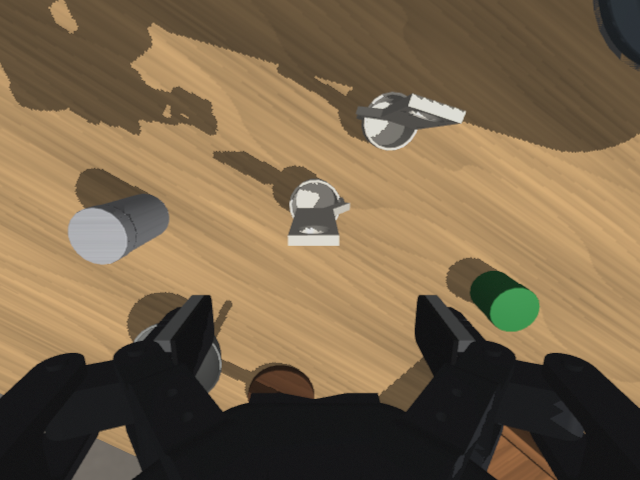

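The scoop is at (314,225), as expected, and its pose is confirmed at (0.431,-0.207) with a 122.6° jaw yaw. Joint 6 is close to its limit, so I'll take the same grasp a half turn round before descending.

Call:
play_rows(
  series=[
    [0, 0, 0, 8],
    [0, 0, 0, 16],
    [0, 0, 0, 24],
    [0, 0, 0, 32],
    [0, 0, 0, 40],
    [0, 0, 0, 48],
    [0, 0, 0, 56],
    [0, 0, 0, 64],
    [0, 0, 0, 72],
    [0, 0, 0, 80],
    [0, 0, 0, 88],
    [0, 0, 0, 96],
    [0, 0, 0, 104],
    [0, 0, 0, 112],
    [0, 0, 0, 120],
  ],
)

```text
t: 18.3
tcp_pos: [0.4311, -0.2048, 0.29]
tool_rot: [0.495, 0.505, -0.485, 0.515]
force: [-0.2, -0.2, -0.0]
finger_gap: 0.998
```

Call:
play_rows(
  series=[
    [0, 0, 0, 8],
    [0, 0, 0, 16],
    [0, 0, 0, 24],
    [0, 0, 0, 32],
    [0, 0, 0, 40],
    [0, 0, 0, 48],
    [0, 0, 0, 56],
    [0, 0, 0, 60],
    [0, 0, 0, 60],
    [0, 0, 0, 60],
  ],
)

```text
t: 19.3
tcp_pos: [0.4312, -0.2044, 0.2901]
tool_rot: [0.686, 0.195, -0.672, 0.199]
force: [0.3, 0.2, -0.5]
finger_gap: 0.999
```

```bash
python3 - <<'E'
from h import *
from station import manip,snapshot
st=manip.sense(); print(st["t"],st["q"],st["tcp_pos"],st["finger_gap"])
for p in ([.4307,-.2070,.147],): print(go(st,p,122.5))
E
```

```text
19.3 [-0.68524651  0.24498118  1.72658166  0.01344835  1.15522203  0.31453357] [ 0.43116938 -0.20435063  0.29012793] 0.999484208412491
(array([0.1431, 0.0005, 0.0042]), np.float64(-0.1), 'jaw now -57.6')
```

Call:
play_rows(
  series=[
    [0, 0.0005, 0.002, 0],
    [0.03, 0.0005, 0.003, 0],
    [0.065, 0.0005, 0.0035, 0],
    [0.095, 0.0005, 0.004, 0],
    [0.12, 0.0005, 0.004, 0],
    [0.134, 0.0005, 0.004, 0],
    [0.141, 0.0005, 0.004, 0],
    [0.143, 0.0005, 0.004, 0],
    [0.143, 0.0005, 0.004, 0],
  ],
)

```text
t: 20.2
tcp_pos: [0.4311, -0.2072, 0.1474]
tool_rot: [0.686, 0.195, -0.672, 0.2]
force: [0.2, 0.7, -0.8]
finger_gap: 0.998
```

Call:
play_rows(
  series=[
    [0, 0, 0, 0],
    [0, 0, 0, 0],
    [0, 0, 0, 0],
    [0, 0, 0, 0],
    [0, 0, 0, 0],
    [0, 0, 0, 0],
    [0, 0, 0, 0],
    [0, 0, 0, 0],
    [0, 0, 0, 0],
    [0, 0, 0, 0],
  ],
  claw=0,
  force=35,
)

```text
t: 21.2
tcp_pos: [0.4312, -0.207, 0.1482]
tool_rot: [0.686, 0.195, -0.672, 0.2]
force: [-0.4, 1.1, 4.5]
finger_gap: 0.439
```

```bash
python3 - <<'E'
from h import *
from station import manip,snapshot
s=snapshot("scene"); cv2.imwrite("pics/s8.png",cv2.resize(s["image"][140:300,140:340],None,fx=3.5,fy=3.5))
st=manip.sense(); print(st["t"],st["q"],st["tcp_pos"],st["finger_gap"],st["force"])
print(go(st,[.52,-.0925,.25],90.85))
E
```

```text
21.25 [-0.68992283  0.45980673  1.88957267  0.01805741  0.77645118  0.30221199] [ 0.43120138 -0.20704899  0.14818174] 0.4411274674020667 [-1.00590533  0.94429444  5.20519638]
(array([-0.1   , -0.048 , -0.1381]), np.float64(31.6), 'jaw now -57.6')
```

View pics/s8.png

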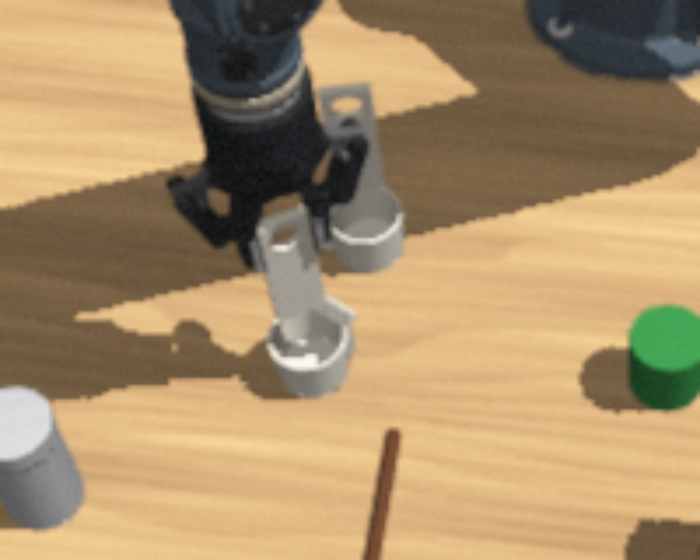

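Call:
play_rows(
  series=[
    [-0.01, 0, 0, 0],
    [-0.025, 0, 0, 0],
    [-0.04, 0, 0, 0],
    [-0.05, -0.005, -0.01, 3],
    [-0.05, -0.015, -0.03, 7],
    [-0.05, -0.025, -0.055, 11],
    [-0.05, -0.03, -0.08, 15],
    [-0.05, -0.035, -0.1, 19],
    [-0.05, -0.04, -0.12, 23],
    [-0.05, -0.045, -0.13, 27],
    [-0.05, -0.048, -0.138, 30],
    [-0.05, -0.048, -0.138, 31.6],
    [-0.05, -0.048, -0.138, 31.6],
    [-0.05, -0.048, -0.138, 31.6],
    [-0.05, -0.048, -0.138, 31.6],
  ],
)

```text
t: 22.75
tcp_pos: [0.5206, -0.093, 0.2001]
tool_rot: [0.714, 0.005, -0.7, 0.005]
force: [-0.6, 0.9, -1.4]
finger_gap: 0.437
```

```bash
python3 - <<'E'
from h import *
from station import manip,snapshot
s=snapshot("scene"); cv2.imwrite("pics/s9.png",cv2.resize(s["image"][170:390,170:330],None,fx=2.7,fy=2.7,interpolation=2))
t=snapshot("top"); cv2.imwrite("pics/t9.png",cv2.resize(t["image"][110:340,280:500],None,fx=2.5,fy=2.5,interpolation=2))
st=manip.sense(); print(st["t"],st["q"],st["tcp_pos"],st["finger_gap"],st["force"])
R=Ro.from_quat(st["tool_rot"]).as_matrix();print(np.round(R,3).tolist())
W=cloud(s);X,Y,Z=W[...,0],W[...,1],W[...,2]
p=st["tcp_pos"]
m=(np.hypot(X-p[0],Y-p[1])<.03)&(Z>.11)&(Z<.25)&(s["image"].min(-1)>110); P=W[m]; print(m.sum(),"paddle",P.mean(0),P.max(0),P.min(0))
print("slab",[ (round(z,3),np.round(P[abs(P[:,2]-z)<.006].mean(0),4).tolist()) for z in (.13,.15,.17,.19,.21) if (abs(P[:,2]-z)<.006).any()])
for q in ([.57,-.0913,.196],[.643,-.0909,.190],[.643,-.0909,.184]): print(go(st,q,90.85))
E
```

```text
22.85 [-0.39222916  0.43382897  1.72072143  0.00893918  0.96831013  1.15962658] [ 0.5207028  -0.09290855  0.19999516] 0.4337934856172197 [-0.33753534  0.11365273 -1.11615387]
[[0.02, 0.014, -1.0], [-0.0, -1.0, -0.014], [-1.0, 0.001, -0.02]]
296 paddle [ 0.52314392 -0.09063283  0.18613819] [ 0.53150963 -0.06405048  0.24474036] [ 0.51460949 -0.1175296   0.11684125]
slab [(0.13, [0.5229, -0.0764, 0.1302]), (0.15, [0.5243, -0.0933, 0.1503]), (0.17, [0.524, -0.0936, 0.1707]), (0.19, [0.5242, -0.0931, 0.1901]), (0.21, [0.5224, -0.0922, 0.2124])]
(array([ 0.005 , -0.0009, -0.0492]), np.float64(-0.1), 'jaw now -89.2')
(array([ 0.0125, -0.0003, -0.1221]), np.float64(-0.1), 'jaw now -89.2')
(array([ 0.0185, -0.0003, -0.122 ]), np.float64(-0.1), 'jaw now -89.2')
```

View pics/s9.png

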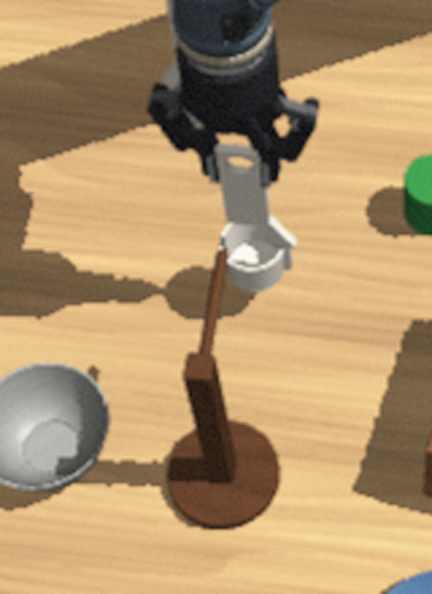

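View pics/t9.png

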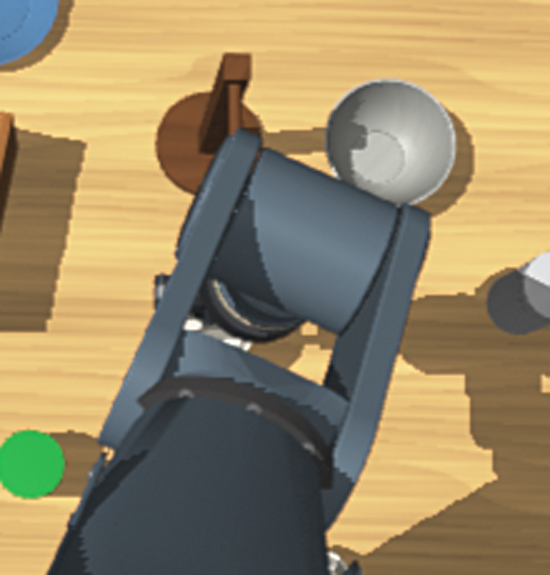

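The scoop hangs straight in the grip. In the scene crop its hole is at (240,160) and the peg tip at (222,248). I'll check the hole's position by ray against the grip prediction.

```bash
python3 - <<'E'
from h import *
from station import manip,snapshot
s=snapshot("scene"); st=manip.sense(); print(st["tcp_pos"])
for p in ([.5247,-.093,.2235],[.5207,-.093,.224]): print(proj(s,p))
x,y=(proj(s,[.5247,-.093,.2235])).astype(int)
c=s["image"][y-25:y+35,x-25:x+25].copy(); cv2.imwrite("pics/hole.png",cv2.resize(c,None,fx=10,fy=10,interpolation=cv2.INTER_NEAREST))
print(x-25,y-25)
E
```

```text
[ 0.52072528 -0.09284651  0.19998726]
[257.73005493 230.77546115]
[258.03355004 229.18590602]
232 205
```

View pics/hole.png

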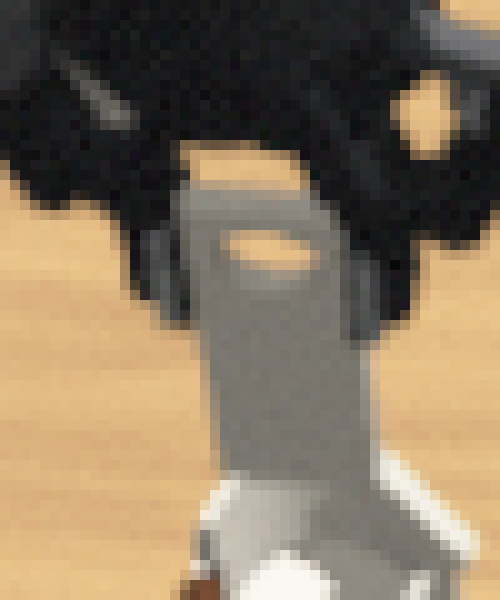

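Predicted and seen hole agree within 1 px. Inserting along the peg.

Call:
play_rows(
  series=[
    [0.003, 0, -0.02, 0],
    [0.005, 0, -0.045, 0],
    [0.005, 0, -0.06, 0],
    [0.005, 0, -0.07, 0],
    [0.005, 0, -0.078, 0],
    [0.006, 0, -0.085, 0],
    [0.007, 0, -0.092, 0],
    [0.0075, 0, -0.097, 0],
    [0.0075, 0, -0.097, 0],
  ],
)

```text
t: 23.8
tcp_pos: [0.6184, -0.0916, 0.1944]
tool_rot: [0.714, 0.005, -0.7, 0.005]
force: [0.2, 0.2, -0.8]
finger_gap: 0.438
```

```bash
python3 - <<'E'
from h import *
from station import manip,snapshot
s=snapshot("scene"); st=manip.sense(); print(st["t"],st["tcp_pos"],st["force"],st["ft_torque"])
cv2.imwrite("pics/s10.png",cv2.resize(s["image"][200:370,190:330],None,fx=4,fy=4,interpolation=2))
print(go(st,[.643,-.0915,.190]),go(st,[.643,-.0915,.1835]))
E
```

```text
23.85 [ 0.61783896 -0.09146151  0.19431426] [-0.85079824  0.12672336 -0.85621917] [-0.02422207  0.07757075 -0.00784059]
(array([ 0.0048,  0.0004, -0.0251]), 0, 'jaw now -89.2') (array([ 0.0113,  0.0004, -0.0249]), 0, 'jaw now -89.2')
```

View pics/s10.png

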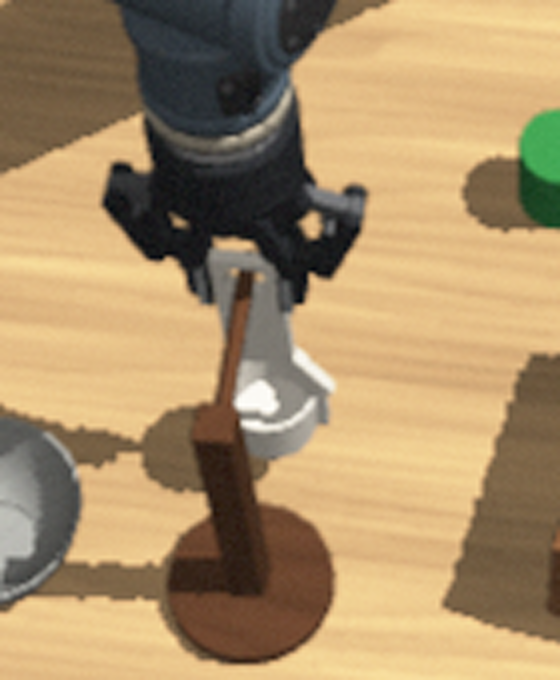

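The peg is in the hole at crop (243,275) with no contact force. Going on to the middle of the peg, then lowering.

Call:
play_rows(
  series=[
    [0.001, 0, -0.006, 0],
    [0.002, 0, -0.012, 0],
    [0.0035, 0, -0.018, 0],
    [0.005, 0, -0.023, 0],
    [0.005, 0, -0.025, 0],
    [0.007, 0, -0.025, 0],
    [0.009, 0, -0.025, 0],
    [0.01, 0, -0.025, 0],
    [0.011, 0, -0.025, 0],
    [0.011, 0, -0.025, 0],
  ],
)

```text
t: 24.85
tcp_pos: [0.6428, -0.0911, 0.1838]
tool_rot: [0.714, 0.005, -0.7, 0.005]
force: [0.1, -0.3, -1.2]
finger_gap: 0.437
```

```bash
python3 - <<'E'
from h import *
from station import manip,snapshot
s=snapshot("scene"); st=manip.sense(); print(st["t"],st["tcp_pos"],st["force"],st["ft_torque"])
cv2.imwrite("pics/s11.png",cv2.resize(s["image"][200:370,190:330],None,fx=4,fy=4,interpolation=2))
E
```

```text
24.9 [ 0.64294965 -0.09111995  0.18388954] [-0.10193566 -0.90979787  0.39851224] [ 0.02182202  0.01880409 -0.0134539 ]
```

View pics/s11.png

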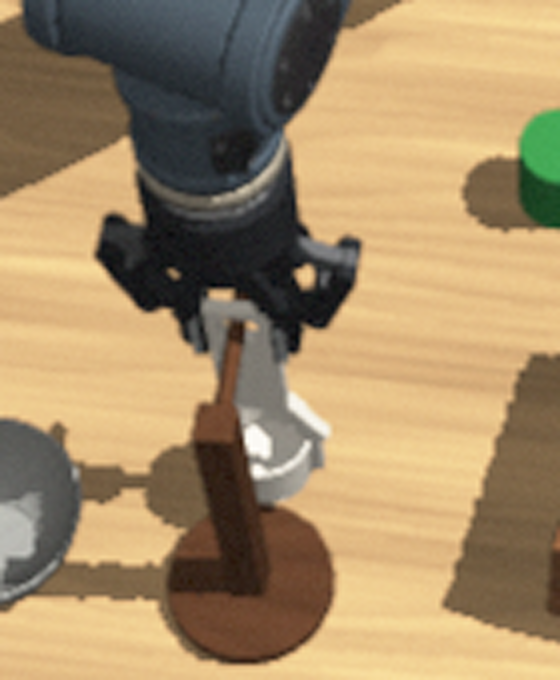

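Call:
play_rows(
  series=[
    [0.0005, 0, 0, 0],
    [0.001, 0, 0, 0],
    [0.001, 0, 0, 0],
  ],
)

```text
t: 25.2
tcp_pos: [0.6431, -0.0912, 0.1834]
tool_rot: [0.714, 0.005, -0.7, 0.005]
force: [-1.5, 0.6, 2.9]
finger_gap: 0.441
```

Call:
play_rows(
  series=[
    [0, 0, 0, 0],
    [0, 0, 0, 0],
    [0, 0, 0, 0],
    [0, 0, 0, 0],
  ],
  claw=60,
)

```text
t: 25.6
tcp_pos: [0.6431, -0.0912, 0.1833]
tool_rot: [0.714, 0.005, -0.7, 0.005]
force: [-0.6, 1.5, 1.4]
finger_gap: 0.602
```

Call:
play_rows(
  series=[
    [0, 0, 0, 0],
    [0, 0, 0, 0],
    [0, 0, 0, 0],
    [0, 0, 0, 0],
    [0, 0, 0, 0],
    [0, 0, 0, 0],
  ],
  claw=100,
)

```text
t: 26.2
tcp_pos: [0.6431, -0.0912, 0.1833]
tool_rot: [0.714, 0.005, -0.7, 0.005]
force: [0.2, 0.1, 0.2]
finger_gap: 1.0
```

```bash
python3 - <<'E'
from h import *
from station import manip,snapshot
s=snapshot("scene"); st=manip.sense(); print(st["t"],st["tcp_pos"],st["force"],st["finger_gap"])
cv2.imwrite("pics/s12.png",cv2.resize(s["image"][200:370,190:330],None,fx=4,fy=4,interpolation=2))
print(go(st,st["tcp_pos"]+[0,0,.12]))
E
```

```text
26.25 [ 0.64307987 -0.09119154  0.18331882] [-0.80152484  0.50951261 -0.07687673] 1.0014080583882874
(array([-1.2e-01,  1.0e-04, -2.4e-03]), 0, 'jaw now -89.2')
```

View pics/s12.png

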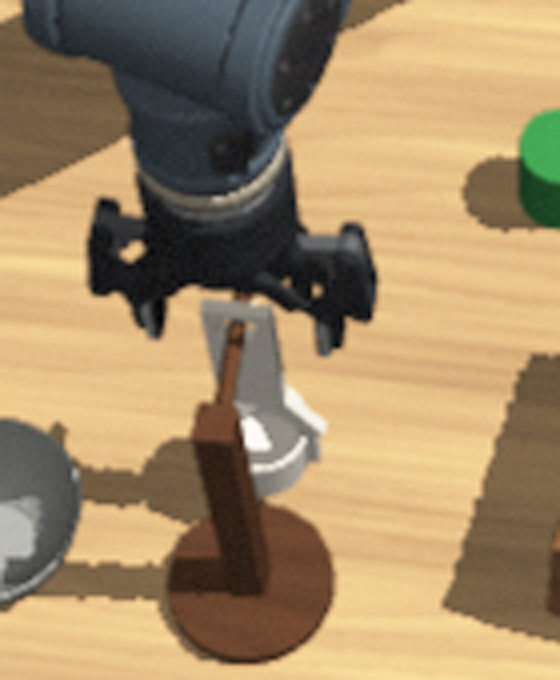

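Released, and the scoop hangs on the peg. Lifting straight up, then backing away.

Call:
play_rows(
  series=[
    [-0.01, 0, 0, 0],
    [-0.03, 0, -0.0005, 0],
    [-0.06, 0, -0.001, 0],
    [-0.09, 0, -0.002, 0],
    [-0.12, 0, -0.0025, 0],
    [-0.15, 0, 0, 0],
    [-0.16, 0, 0.03, 0],
    [-0.16, 0, 0.07, 0],
    [-0.16, 0, 0.11, 0],
    [-0.16, 0, 0.15, 0],
    [-0.16, 0, 0.18, 0],
    [-0.16, 0, 0.18, 0],
    [-0.16, 0, 0.18, 0],
    [-0.16, 0, 0.18, 0],
    [-0.16, 0, 0.18, 0],
    [-0.16, 0, 0.18, 0],
    [-0.16, 0, 0.18, 0],
    [-0.16, 0, 0.18, 0],
  ],
)

```text
t: 28.05
tcp_pos: [0.4602, -0.0936, 0.3394]
tool_rot: [0.714, 0.005, -0.7, 0.005]
force: [1.0, -0.3, -0.3]
finger_gap: 1.005
```

```bash
python3 - <<'E'
from h import *
from station import manip,snapshot
s=snapshot("scene"); t=snapshot("top"); st=manip.sense(); print(st["t"],st["tcp_pos"],st["force"],abs(st["qd"]).max())
cv2.imwrite("pics/s13.png",s["image"]); cv2.imwrite("pics/s13c.png",cv2.resize(s["image"][200:370,190:330],None,fx=4,fy=4,interpolation=2))
W=cloud(s);X,Y,Z=W[...,0],W[...,1],W[...,2]
c=lambda x,y,r,a,b:W[(np.hypot(X-x,Y-y)<r)&(Z>a)&(Z<b)]
P=c(.649,.187,.014,.1,.14); print("latch",np.median(P[:,2]))
P=W[(X>.36)&(X<.75)&(Y>.08)&(Y<.32)&(Z>.085)&(Z<.112)]; print("box",cv2.minAreaRect(P[:,:2].astype(np.float32)))
for n,x,y,r,a,b in (("tall",.567,-.379,.05,.098,.115),("bowl",.702,-.249,.07,.05,.065),("jar",.544,.419,.05,.098,.11),("green",.409,.063,.045,.055,.07)):
  P=c(x,y,r,a,b); print(n,np.round(cv2.minAreaRect(P[:,:2].astype(np.float32))[0],3))
m=(np.hypot(X-.643,Y+.091)<.035)&(Z>.03)&(Z<.26)&(s["image"].min(-1)>100); P=W[m]; print("scoop",P.mean(0),P.min(0),P.max(0))
E
```

```text
28.15 [ 0.46000491 -0.0936209   0.33947884] [-1.1655046  -1.14158912  0.07046232] 0.003368921702509598
latch 0.12480059954974844
box ((0.6291201114654541, 0.18992729485034943), (0.18054185807704926, 0.18488925695419312), 80.30619812011719)
tall [ 0.568 -0.379]
bowl [ 0.702 -0.249]
jar [0.544 0.418]
green [0.407 0.064]
scoop [ 0.64196442 -0.08499621  0.12030554] [ 0.61009381 -0.11159502  0.03509947] [ 0.66941024 -0.05633207  0.23106413]
```

View pics/s13.png

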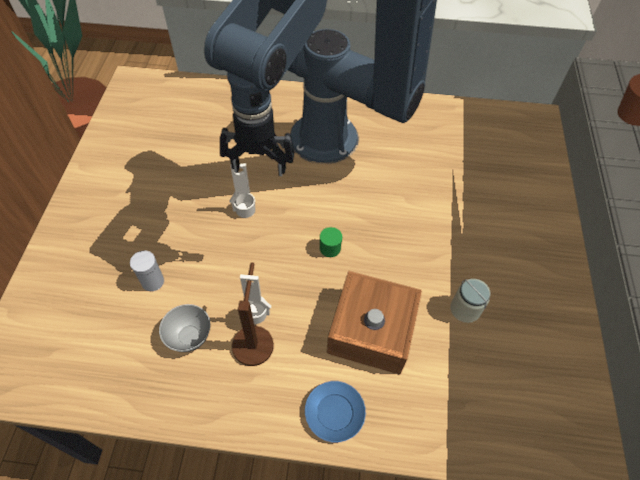

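View pics/s13c.png

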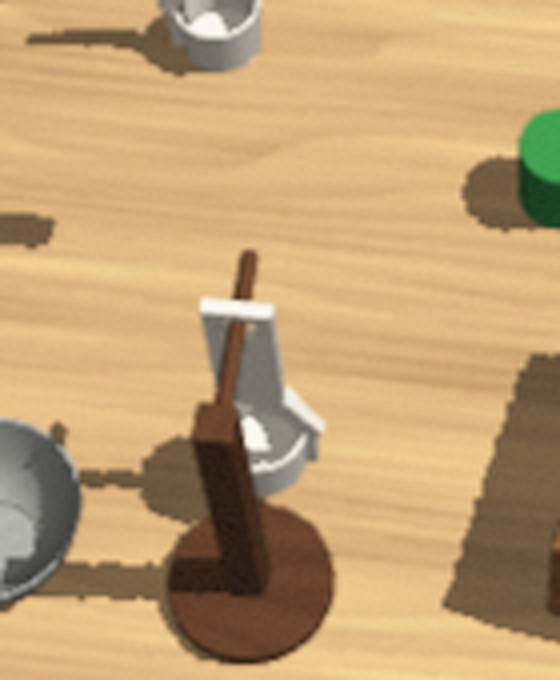

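The scoop hangs on the peg at (252,295), the drawer is shut and nothing else has moved. Handing in.

```bash
python3 -c "
from station import manip
print(manip.sign_off())"
```

```text
the job is handed in; nothing more can be done
None
```

I did the job in the order asked and handed it in at about 28 s of the 72 s allowed. I pressed the latch and the drawer sprang open. I then stood the short tin upright on the drawer spot, let go of it and pushed the drawer shut. Last, I hung the farther scoop at the middle of the peg and backed the arm clear.

- **Drawer:** the latch is back up at 124.8 mm and the box outline matches its starting size, so it reads as shut. With the drawer shut the tin is out of sight; I last saw it upright in the drawer partway through the push.
- **Scoop:** it hangs free on the peg at x ≈ 0.643 m, with its lowest point about 35 mm above the counter.
- **Everything else:** the tall tin, bowl, jar and green tin are within about 2 mm of where they started, and nothing had touched the second scoop when I last looked.
- **Checks:** none of my checks failed or disagreed. While lining up the scoop, joint 6 came close to its limit (-2.83 of -2.85 rad), so I took the same grasp a half turn round instead.

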